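Lock the hob's battery cover and try the igniter

TASK

The igniter battery of the portable gas hob has just been changed. Take the slot key from the wooden block and with it, not with the fingers, turn both cover screws on the sloping fascia clockwise until they are fully home; stand the key back in its pocket in the block, then twist the igniter knob anticlockwise to its stop and let it spring back. Leave the bowl and the flat tin where they are.

Things in the scene. Friction and masses are not known exactly. Their poses are not given: they have to be found in the camera images.
- hob: Portable gas hob, fixed, white steel, 270 deep (x) x 330 wide (y) x 76 mm high; burner and pan support (to 113 mm) on its rear. Origin: centre of its underside; x to its rear, y to its left, z up. Its front, the fascia, slopes up backwards at 25 degrees to the level from 30 to 76 mm height and carries, left to right, a grey battery cover (fixed, 4 mm proud) with two slotted screws, then a knob.
- screw_left_slot (a point): Left screw: steel quarter-turn head 42 mm across, captive, one slot right across it, 8 mm wide, 9 mm deep, mouth bevelled to 11 mm; level with the rim of a black ring round it (48 mm inside, 57 outside), 13 mm above the fascia. Point: middle of the slot's mouth; z straight out of the fascia (25 degrees off vertical, towards the hob's front), x along the slot, turning with the screw.
- screw_right_slot (a point): Right screw, the same, 110 mm to the right of the left one; point and axes as there.
- screw_left (a joint): Turn of the left screw, rad, growing clockwise as one looks onto the fascia: 0 open (slot up the slope), 1.57 fully home against its stop (slot level, across the fascia). Starts at 0.2 to 0.6. Stays where it is left; takes about 0.12 N m.
- screw_right (a joint): Turn of the right screw, the same.
- igniter_grip (a point): Igniter knob, black: skirt 50 mm across, on it a straight grip bar 46 mm long (x), 14 mm thick (y), from 10 to 42 mm above the fascia; 105 mm to the right of the right screw. Point: on the turning axis, 32 mm above the fascia, inside the bar; x along the bar (up the slope at rest), z straight out of the fascia.
- igniter (a joint): Turn of the igniter knob, rad, growing anticlockwise as one looks onto the fascia: 0 rest, 1.05 stop. A spring (0.04 N m at rest, 0.16 at the stop) turns it back when let go.
- key_grip (a point): Slot key, loose, 0.12 kg, 118 mm long: black handle 44 wide (x) x 18 thick (y) x 57 mm, collar 46 mm across, 12 mm shank, flat steel blade 30 wide (x), 5 mm thick, 3.4 at the tip. Point: handle's middle; z from blade to handle; the tip is on the axis 90 mm below, collar 28 to 35 mm below. Blade play in a screw slot: 0.15 rad each way. Starts upright in the block's pocket, collar on the block.
- block_pocket (a point): Middle of the key pocket's mouth in the top of a fixed wooden block 130 long (x) x 80 wide (y) x 66 mm high; z up. Pocket 36 mm along x, 16 along y, 58 deep; the key stands in it, blade along this x (either way round), handle's middle 35 mm above this point. A knife handle is fixed in the block 82 mm from here along +x, reaching 127 mm above the worktop.
- bowl: White bowl, 130 mm across, 63 mm high, loose on the worktop; origin under its centre. A bystander.
- tin_flat: Flat food tin, 86 mm across, 40 mm high, loose on the worktop in front of the hob; origin under its centre. A bystander.
Not all that is in view belongs to the job. What is shaped like the part that bears key_grip but purple is not meant.

How it is judged:
By the outcome, as a careful person would: the job done as asked, in the order asked, and still so for the second after the job is handed in, with the robot touching nothing.
It also fails if it takes over 72 s, if anything falls off the work surface, if the arm or the gripper's body presses on something with over 40 N, if the wrist force passes 120 N, or if a joint passes its speed limit or range.

ROBOT

A 7-joint arm with a two-finger parallel gripper is mounted at the origin on a cart in front of the work surface, level with it; the furniture and walls round the work are solid. World frame = base frame: x ahead of the robot, y to its left, z up, the work surface at z = 0. Lengths are in mm, angles in rad, forces in N, time in s.
With the tool pointing down it reaches from about 425 to 825 mm from the base axis. Payload 3.6 kg.
Tool frame: the origin (TCP) lies on the centre line of the jaws, within the pads' length; the fingertips stand robot.nose_length ahead of it and the grasp point (between the pads) lies 5 mm behind it (robot.nose_length is the distance from the TCP to the fingertips, in mm); z points along the fingers, y is the line along which they close (so a half turn about z gives the same grasp; the last joint's range is limited). The gripper opens to 93 mm and grips with 3 to 60 N. Pads are 15 mm wide; open, the fingers measure 128 mm over their backs; the gripper's body (75 mm by 188 mm) begins 65 mm behind the grasp point.
Start: joints at [-1.304, 0.615, -0.013, 1.423, 0.008, 1.103, -0.04], TCP at [188.201, 622.128, 232.64] pointing down, gripper open.
Joint ranges: [-3.12, 3.12], [-0.3, 2.06], [-1.34, 1.32], [0.26, 2.42], [-1.36, 4.5], [0.01, 1.98], [-2.84, 2.84]. Speed limits (rad/s): [2.79, 2.79, 3.14, 3.14, 3.14, 3.14, 3.14].

INTERFACE

Orientations are given as a rotation vector (axis times angle).
In Python, from station import robot gives the robot as it stands. Calls block until the motion is done:
- robot.move_ptp(position, orientation): joint-space move of the TCP to a pose.
- robot.move_linear(position, orientation=None, rate=150, stop_force=None): straight line of the TCP; orientation=None keeps the orientation; rate is the mean speed in mm/s. With stop_force (N) it stops when the force on the tool has changed by that much, and returns True; else False.
- robot.move_joints(angles): joint-space move.
- robot.command_gripper(opening, grip_force=None): finger opening in mm; grip_force is the grip in N (None keeps the last); returns when the fingers have stopped.
- robot.hold(seconds).
- robot.solve_ik(position, orientation): joint angles nearest the present ones, or None.
- robot.read_camera(name): name is "side" or "top" or "wrist"; returns a dict with "pixels" (480x640x3 uint8, red, green, blue), "camera_matrix" (3x3 intrinsics, pixels), "xyz" and "attitude" of the camera in the world; the wrist camera has in their place "T_tool_cam" (4x4, takes a point from camera to tool coordinates, whose origin is the TCP and whose axes are the flange's). Camera axes: x right, y down, z forward; pixel columns grow to the right and rows downward; lengths in mm; the calibration is good to about 2 mm. A picture is of the moment at which its call begins: read the wrist's pose just before it. There is no depth.
A pose or a line that the arm cannot do raises robot.MotionError and nothing moves.
- robot.finish_job(): hands the job in; it is judged then, once.
Readings, each from a call of its own:
- robot.read_time(): time.
- robot.read_q(): joint angles.
- robot.read_joint_vel(): joint speeds.
- robot.read_joint_efforts(): joint torques, N m.
- robot.read_tool_pos(): TCP position.
- robot.read_orientation(): TCP orientation.
- robot.read_force(): force on the tool from outside, world axes, zero at the start.
- robot.read_wrist_torque(): the same for the moment, N m.
- robot.read_width(): finger opening in mm.
- robot.read_grasp_force(): force on a finger pad.
Only numpy, scipy, OpenCV 4.12 (cv2) and the standard library are available. Lean on these libraries where they do the work, as an engineer would, in place of code of your own. Each camera call takes 0.05 s, during which the arm holds its last target. There are 200 camera calls.

## Working session

There is one attempt and no reset: what is moved stays moved. The work goes in short steps, each a Python script; the robot and the scene stay as the last script left them, time stands still between calls to the robot, and variables do not carry over. Pictures are saved under pics/ and viewed, at most 10 in all, crops included, and the job is handed in when it is done.

```bash
ls; mkdir -p pics
python3 - <<'E'
from station import robot
import cv2,numpy as np
print(robot.nose_length,robot.read_time(),robot.read_orientation(),robot.read_width())
for n in ["side","top","wrist"]:
    c=robot.read_camera(n); cv2.imwrite(f"pics/{n}0.png",c["pixels"][:,:,::-1])
    print(n,{k:np.round(v,3).tolist() for k,v in c.items() if k!="pixels"})
E
```

```text
pics
14.0 0.0 [-0.45969217 -3.10744425  0.00399254] 92.73474879788218
side {'camera_matrix': [[575.622, 0.0, 318.242], [0.0, 575.622, 243.435], [0.0, 0.0, 1.0]], 'xyz': [-195.056, -991.491, 712.688], 'attitude': [-1.978, 0.594, -0.357]}
top {'camera_matrix': [[515.392, 0.0, 315.077], [0.0, 515.392, 243.041], [0.0, 0.0, 1.0]], 'xyz': [337.599, 13.957, 1294.894], 'attitude': [-2.18, 2.141, -0.106]}
wrist {'camera_matrix': [[401.119, 0.0, 315.179], [0.0, 401.119, 242.149], [0.0, 0.0, 1.0]], 'T_tool_cam': [[0.001, -0.957, -0.289, 80.28], [1.0, 0.001, 0.001, -0.44], [-0.001, -0.289, 0.957, -151.629], [0.0, 0.0, 0.0, 1.0]]}
```

View pics/top0.png

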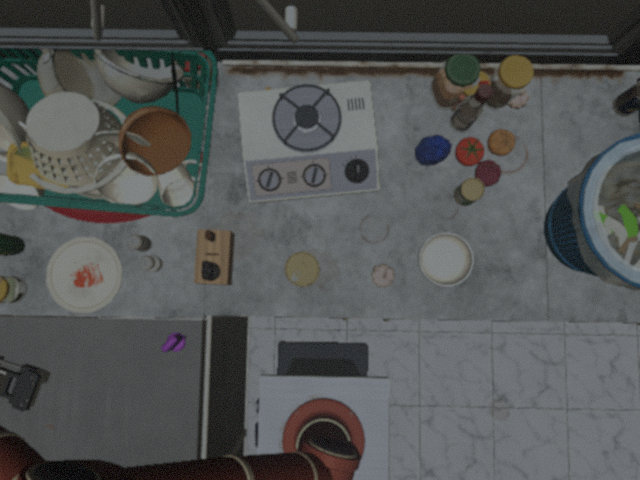

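View pics/side0.png

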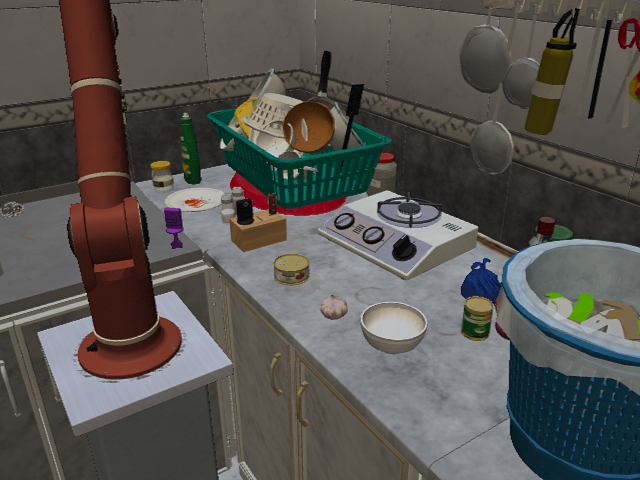

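Top view: the real key is the black handle and collar at (210,270) on the wooden block (side view (244,210)). The knife handle is at (210,236). The purple look-alike is at (175,343) top and (174,220) side. The left screw is at (269,179), the right screw at (315,175), the knob at (357,170), the tin at (302,268) and the bowl at (446,259).

```bash
cat > h.py <<'E'
import numpy as np,cv2
from scipy.spatial.transform import Rotation as R
from station import robot
def cam(n):
    if n=="wrist":
        p=np.array(robot.read_tool_pos());o=R.from_rotvec(robot.read_orientation()).as_matrix()
        c=robot.read_camera(n);T=np.array(c["T_tool_cam"])
        return dict(im=c["pixels"][:,:,::-1].copy(),K=np.array(c["camera_matrix"]),p=p+o@T[:3,3],R=o@T[:3,:3])
    c=robot.read_camera(n)
    return dict(im=c["pixels"][:,:,::-1].copy(),K=np.array(c["camera_matrix"]),p=np.array(c["xyz"]),R=R.from_rotvec(c["attitude"]).as_matrix())
def ray(c,uv):
    uv=np.atleast_2d(uv).astype(float)
    return (c["R"]@np.linalg.inv(c["K"])@np.c_[uv,np.ones(len(uv))].T).T
def onplane(c,uv,z=0,n=(0,0,1),p0=None):
    d=ray(c,uv);n=np.array(n,float);p0=np.array([0,0,z],float) if p0 is None else p0
    return c["p"]+d*(((p0-c["p"])@n)/(d@n))[:,None]
def proj(c,P):
    q=(c["K"]@c["R"].T@(np.atleast_2d(P)-c["p"]).T).T
    return q[:,:2]/q[:,2:]
E
python3 - <<'E'
from h import *
np.set_printoptions(precision=1,suppress=True)
c=cam("top")
for n,uv,z in [("key",(210,270),110),("knife",(210,236),127),("block",(213,257),66),("sl",(269,179),65),("sr",(315,175),65),("knob",(357,170),80),("tin",(302,268),40),("bowl",(446,259),63)]: print(n,onplane(c,uv,z))
hsv=cv2.cvtColor(c["im"],cv2.COLOR_BGR2HSV)
print(hsv[262,226],hsv[247,200],hsv[190,310])
a=cv2.resize(c["im"][70:290,180:400],(600,600),interpolation=cv2.INTER_CUBIC)
cv2.imwrite("pics/crop1.png",np.clip(a*1.5,0,255).astype(np.uint8))
E
```

```text
key [[399.4 268.5 110. ]]
knife [[476.3 268.  127. ]]
block [[433. 272.  66.]]
sl [[625.9 143.2  65. ]]
sr [[637.7  31.4  65. ]]
knob [[647.9 -69.7  80. ]]
tin [[412.   59.1  40. ]]
bowl [[ 438.4 -285.6   63. ]]
[ 15  76 110] [ 16  81 110] [173  10  99]
```

View pics/crop1.png

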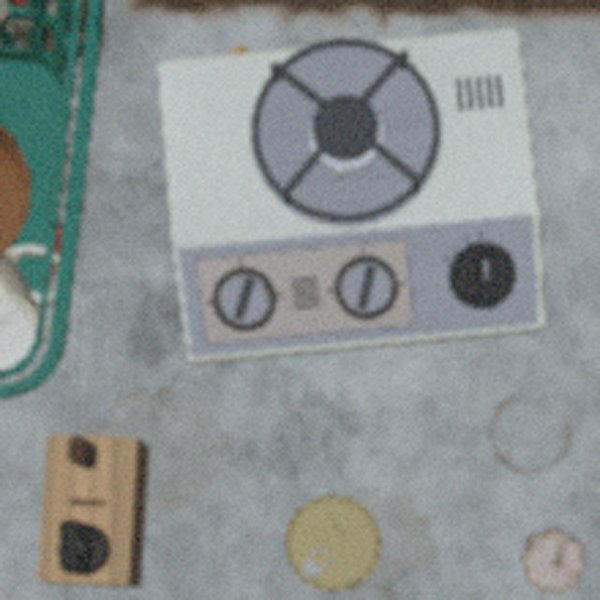

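The crop confirms the key: black handle and round collar in the block, with the knife handle beyond it along block +x. Both slots lean clockwise of up-slope. Next I'll take close wrist views and check the dish rack's clearance.

```bash
cat >> h.py <<'E'
def frame(z,x):
    z=np.array(z,float)/np.linalg.norm(z);x=np.array(x,float);x-=z*(x@z);x/=np.linalg.norm(x)
    return np.c_[x,np.cross(z,x),z]
def rv(M): return R.from_matrix(M).as_rotvec()
def tri(a,ua,b,ub):
    A,B=ray(a,ua)[0],ray(b,ub)[0];s=np.linalg.lstsq(np.c_[A,-B],b["p"]-a["p"],rcond=None)[0]
    P,Q=a["p"]+s[0]*A,b["p"]+s[1]*B
    return (P+Q)/2,np.linalg.norm(P-Q)
E
python3 - <<'E'
from h import *
np.set_printoptions(precision=1,suppress=True)
t,s=cam("top"),cam("side")
for a,b in [((203,213),(251,150)),((217,50),(388,137)),((210,270),(244,201)),((357,170),(404,240))]: print(tri(t,a,s,b))
robot.move_ptp([425,268,250],rv(frame([0,0,-1],[-1,-.1,0])))
w=cam("wrist");cv2.imwrite("pics/w_block.png",w["im"]);np.savez("wb.npz",**w)
u=np.array([.994,.105,0]); up=np.array([u[0]*np.cos(.4363),u[1]*np.cos(.4363),np.sin(.4363)]);n=np.array([-u[0]*np.sin(.4363),-u[1]*np.sin(.4363),np.cos(.4363)])
P=np.array([637.,30,65])+n*170
print(P)
robot.move_ptp(P,rv(frame(-n,-up)))
w=cam("wrist");cv2.imwrite("pics/w_hob.png",w["im"]);np.savez("wh.npz",**w)
print(robot.read_q(),robot.read_time())
a=np.vstack([np.load("wb.npz")["im"],w["im"]]);cv2.imwrite("pics/w2.png",cv2.resize(a,(400,600)) if 0 else np.hstack([cv2.resize(np.load("wb.npz")["im"],(400,300)),cv2.resize(w["im"],(400,300))]))
E
```

```text
(array([473. , 272.9, 254. ]), np.float64(77.8318089637539))
(array([867.2, 251.2, 225.1]), np.float64(13.065296370887667))
(array([397.7, 264.7, 129. ]), np.float64(1.6134906806378517))
(array([648.9, -71. ,  86. ]), np.float64(5.949109621059293))
[565.6  22.5 219.1]
[-0.1  0.4 -0.   2.1 -0.   0.3  1.6] 3.075
```

View pics/w2.png

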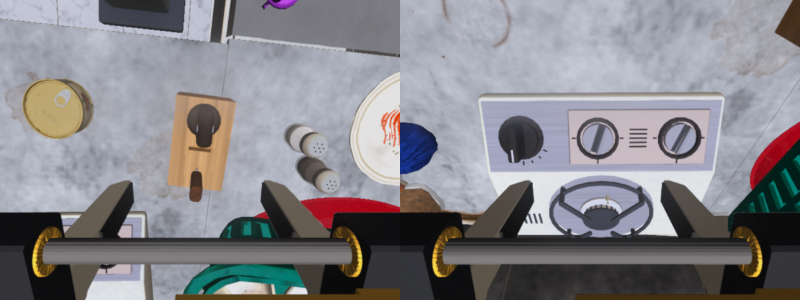

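Left half, block view: the collar is at about (203,115) and the handle top at (203,138) to (208,140), with the knife at (196,185). Right half, hob view: screws at about (598,138) and (680,138), knob at (520,138). I'll measure on full-resolution crops.

Run:
```python
from h import *
b=np.load("wb.npz")["im"];h=np.load("wh.npz")["im"]
a=cv2.resize(b[140:330,260:390],None,fx=3,fy=3,interpolation=cv2.INTER_CUBIC)
c=cv2.resize(h[150:290,110:540],None,fx=1,fy=1)
c=cv2.resize(h[170:270,260:510],(400,160),interpolation=cv2.INTER_CUBIC)
d=cv2.resize(h[170:290,130:270],(400,343),interpolation=cv2.INTER_CUBIC)
o=np.zeros((570,800,3),np.uint8);o[:570,:390]=a;o[:160,400:]=c;o[200:543,400:]=d
cv2.imwrite("pics/crops.png",o)
t=cam("top")
for z in (150,200,225): print(z,onplane(t,[(213,190),(213,150)],z).round())
```

```text
150 [[579. 260. 150.]
 [671. 264. 150.]]
200 [[568. 250. 200.]
 [657. 253. 200.]]
225 [[563. 244. 225.]
 [650. 248. 225.]]
```

View pics/crops.png

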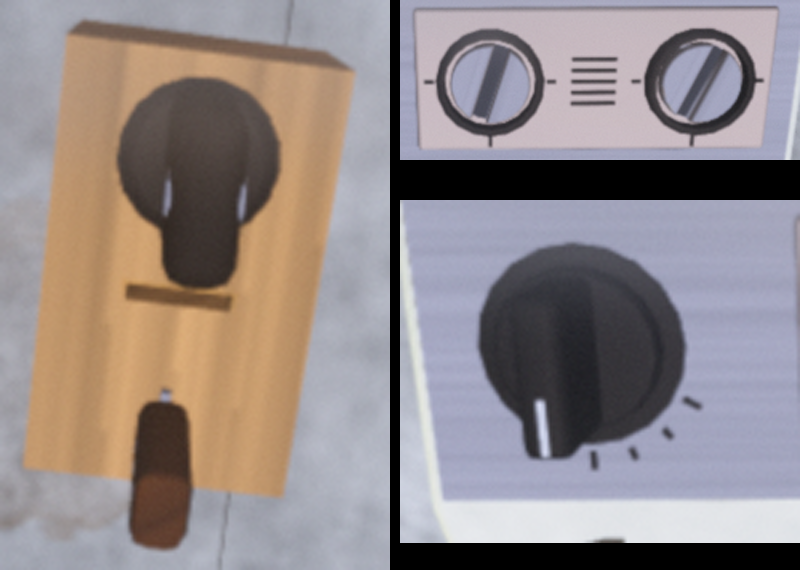

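Left crop: collar centre at crop (199,158) and block top corners at (70,37), (353,72), (282,497), (25,467). Right crop: two ringed screws with leaning slots, and the knob with its white pointer up-slope. I'll take two stereo wrist views and measure them.

```bash
cat >> h.py <<'E'
def blobs(im,thr,amin,amax):
    g=cv2.GaussianBlur(cv2.cvtColor(im,cv2.COLOR_BGR2GRAY),(3,3),0)
    cs,_=cv2.findContours((g<thr).astype(np.uint8),cv2.RETR_EXTERNAL,cv2.CHAIN_APPROX_NONE)
    o=[]
    for k in cs:
        h=cv2.convexHull(k);a=cv2.contourArea(h)
        if amin<a<amax:
            e=cv2.fitEllipse(h)
            o.append((np.array(e[0]),e[1],h.reshape(-1,2),cv2.contourArea(h)/(np.pi*e[1][0]*e[1][1]/4)))
    return o
E
python3 - <<'E'
from h import *
np.set_printoptions(precision=2,suppress=True)
b=dict(np.load("wb.npz"))
K=onplane(b,[(260+199/3,140+158/3)],73)[0]
C=onplane(b,np.array([(70,37),(353,72),(282,497),(25,467)])/3+[260,140],66)
print("collar",K,"block",C,"centre",C.mean(0),"sides",np.linalg.norm(np.diff(C[[0,1,2,3,0]],axis=0),axis=1))
bx=(C[2]+C[3]-C[0]-C[1]);print("block yaw",np.arctan2(bx[1],bx[0]),np.arctan2(*(C[0]-C[1]+C[3]-C[2])[[0,1]]))
p=np.array(robot.read_tool_pos());o=robot.read_orientation()
V=[dict(np.load("wh.npz"))]
for i,dy in enumerate((90,-100)):
    robot.move_linear(p+[0,dy,0],o,rate=200)
    V.append(cam("wrist"));np.savez(f"wh{i+1}.npz",**V[-1])
for v in V:
    for e in blobs(v["im"],75,900,9000):
        if min(e[1])/max(e[1])>.75: print(e[0],np.array(e[1]),round(e[3],3))
    print()
print(robot.read_time())
E
```

```text
collar [399.92 276.12  73.  ] block [[371.65 237.75  66.  ]
 [373.06 315.99  66.  ]
 [502.38 313.3   66.  ]
 [500.39 234.37  66.  ]] centre [436.87 275.35  66.  ] sides [ 78.25 129.34  78.96 128.79]
block yaw -0.02352195239970317 -3.1199815942534186
[315.81 221.81] [63.43 65.01] 0.926
[192.37 223.94] [69.75 71.5 ] 0.93
[447.02 220.47] [63.71 68.59] 0.988

[339.88 213.06] [62.76 65.71] 0.702
[206.3  213.59] [62.65 67.81] 0.769
[ 77.78 214.57] [75.8  83.56] 0.897
[617.66  63.51] [62.58 78.06] 0.71

[ 20.88 232.96] [56.74 70.46] 0.588
[430.48 230.9 ] [62.38 66.55] 0.987
[558.54 230.34] [61.76 72.05] 0.989
[308.33 231.44] [67.   69.59] 0.973

4.9333
```

Run:
```python
from h import *
np.set_printoptions(precision=2,suppress=True)
V=[dict(np.load(f)) for f in ("wh.npz","wh1.npz","wh2.npz")]
guess={"L":[626,141,65],"R":[637.5,31,65],"K":[648.5,-71,66]}
obs={k:[] for k in guess}
for i,v in enumerate(V):
    for k,g in guess.items():
        u=proj(v,g)[0];best=None
        for thr in range(50,125,5):
            for e in blobs(v["im"],thr,1500,9000):
                if np.linalg.norm(e[0]-u)<25 and e[3]>.97 and (best is None or abs(e[3]-1)<abs(best[3]-1)): best=e+(thr,)
        if best is None: print(i,k,"none",u)
        else: obs[k].append((i,best[0])); print(i,k,best[0],np.array(best[1]),round(best[3],3),best[4],(best[0]-u))
P={}
for k,o in obs.items():
    A=np.zeros((3,3));bb=np.zeros(3)
    for i,u in o:
        d=ray(V[i],u)[0];d/=np.linalg.norm(d);M=np.eye(3)-np.outer(d,d);A+=M;bb+=M@V[i]["p"]
    P[k]=np.linalg.solve(A,bb);print(k,P[k],[ (proj(V[i],P[k])[0]-u).round(1).tolist() for i,u in o])
print(np.linalg.norm(P["L"]-P["R"]),np.linalg.norm(P["R"]-P["K"]))
d=P["L"]-P["K"];print("yaw",np.arctan2(-d[0],d[1]))
```

```text
0 L [447.07 220.49] [64.28 69.25] 0.991 85 [-0.15 -2.88]
0 R [315.9  221.51] [65.28 66.19] 0.991 95 [ 2.35 -1.52]
0 K none [188.93 223.81]
1 L [339.91 212.09] [66.9  67.75] 0.991 105 [ 0.77 -2.36]
1 R [206.03 213.12] [68.19 71.94] 0.982 115 [ 3.51 -0.71]
1 K none [ 74.92 214.35]
2 L [558.4  230.16] [60.7  70.88] 0.99 55 [-1.94 -3.3 ]
2 R [430.36 230.66] [60.8  65.13] 0.991 60 [ 0.39 -2.36]
2 K [308.2  231.05] [67.29 69.86] 0.983 80 [-0.36 -2.65]
L [626.77 142.13  60.13] [[-0.3, 0.0], [0.2, -0.4], [0.1, 0.4]]
R [639.28  32.95  60.51] [[-0.3, -0.0], [0.2, -0.7], [0.1, 0.7]]
K [356.57 -96.83 408.87] [[-0.0, -0.0]]
109.89369238530125 467.0295401267096
yaw -0.8466856053693328
```

```bash
cat >> h.py <<'E'
L=np.array([626.8,142.1,60.3]);Rr=np.array([639.3,32.9,60.3])
yaw=np.arctan2(-(L-Rr)[0],(L-Rr)[1]);S,Cc=np.sin(np.deg2rad(25)),np.cos(np.deg2rad(25))
hx=np.array([np.cos(yaw),np.sin(yaw),0]);hy=np.array([-np.sin(yaw),np.cos(yaw),0])
n=np.array([-S*hx[0],-S*hx[1],Cc]);up=np.array([Cc*hx[0],Cc*hx[1],S])
def slot_angle(v,P,r=19,thr=None):
    # clockwise angle from up-slope of the dark band in the screw head
    q=cv2.cvtColor(v["im"],cv2.COLOR_BGR2GRAY);u=proj(v,P)[0].astype(int)
    yy,xx=np.mgrid[u[1]-45:u[1]+45,u[0]-45:u[0]+45];uv=np.c_[xx.ravel(),yy.ravel()]
    ok=(uv[:,0]>=0)&(uv[:,0]<640)&(uv[:,1]>=0)&(uv[:,1]<480);uv=uv[ok]
    D=onplane(v,uv,n=n,p0=P)-P;a,b=D@up,-(D@hy);g=q[uv[:,1],uv[:,0]];m=np.hypot(a,b)<r
    t=cv2.threshold(g[m].reshape(1,-1),0,255,cv2.THRESH_OTSU)[0] if thr is None else thr
    s=m&(g<=t);X=np.c_[a[s],b[s]];w,E=np.linalg.eigh(np.cov(X.T));e=E[:,1];e=e*np.sign(e[0])
    return np.arctan2(e[1],e[0]),X.mean(0),np.sqrt(w),s.sum()/m.sum(),t
E
python3 - <<'E'
from h import *
np.set_printoptions(precision=2,suppress=True)
print(yaw)
V=[dict(np.load(f)) for f in ("wh.npz","wh1.npz","wh2.npz")]
for v in V:
    for P in (L,Rr): print(slot_angle(v,P))
print(onplane(V[2],[(308.2,231.05)],n=n,p0=Rr-3*n), Rr-105*hy-3*n)
# IK checks
TI=R.from_rotvec
for nm,P in (("L",L),("R",Rr)):
    for ang in (.3,.5,1.75):
        x=-(np.cos(ang)*up-np.sin(ang)*hy)
        q=[robot.solve_ik(P+n*d,rv(frame(-n,x))) for d in (77,130)]
        print(nm,ang,[None if k is None else np.array(k) for k in q])
E
```

```text
0.11397279226570547
(np.float64(0.3813819698801817), array([ 0.08, -1.42]), array([ 4.29, 10.69]), np.float64(0.32951653944020354), 126.0)
(np.float64(0.3096705260615128), array([ 0.01, -0.82]), array([ 2.74, 10.86]), np.float64(0.3142857142857143), 126.0)
(np.float64(0.42005170187510305), array([ 0.13, -0.79]), array([ 2.73, 10.79]), np.float64(0.312953995157385), 131.0)
(np.float64(0.31505332838679034), array([-0.23,  0.16]), array([ 2.71, 10.86]), np.float64(0.3102189781021898), 132.0)
(np.float64(0.3673888858485268), array([-0.53, -1.09]), array([ 6.53, 10.43]), np.float64(0.3548387096774194), 124.0)
(np.float64(0.2693222632825113), array([-0.19, -1.25]), array([ 4.07, 10.84]), np.float64(0.32976588628762543), 126.0)
[[652.65 -70.98  57.67]] [652.5  -71.27  57.58]
L 0.3 [array([-0.41,  0.56,  0.16,  2.05, -0.05,  0.11,  1.14]), array([-0.46,  0.45,  0.21,  2.06, -0.07,  0.21,  1.16])]
L 0.5 [array([-0.43,  0.56,  0.18,  2.05, -0.16,  0.12,  1.05]), array([-0.49,  0.45,  0.25,  2.06, -0.16,  0.21,  1.04])]
L 1.75 [array([-0.53,  0.57,  0.34,  2.05, -0.78,  0.15,  0.4 ]), array([-0.66,  0.48,  0.49,  2.06, -0.67,  0.26,  0.29])]
R 0.3 [array([-0.07,  0.55, -0.01,  2.05, -0.12,  0.11,  1.42]), array([-0.09,  0.44,  0.02,  2.06, -0.14,  0.2 ,  1.44])]
R 0.5 [array([-0.08,  0.55,  0.01,  2.05, -0.19,  0.11,  1.29]), array([-0.11,  0.44,  0.05,  2.06, -0.21,  0.21,  1.31])]
R 1.75 [array([-0.19,  0.55,  0.16,  2.05, -0.8 ,  0.14,  0.63]), array([-0.3 ,  0.46,  0.32,  2.07, -0.71,  0.26,  0.55])]
```

Run:
```python
from h import *
np.set_printoptions(precision=2,suppress=True)
bx=np.array([np.cos(-.0225),np.sin(-.0225),0]);o=rv(frame([0,0,-1],-bx))
robot.move_linear(np.array(robot.read_tool_pos())-[60,0,-20],rate=250)
robot.move_ptp([400,276,225],o);robot.command_gripper(60)
v=cam("wrist");cv2.imwrite("pics/w_key.png",v["im"]);np.savez("wk.npz",**v)
u=proj(v,[400,276,73])[0];print(u)
for e in blobs(v["im"],60,1500,30000):
    if np.linalg.norm(e[0]-u)<60: print(e[0],e[1],e[3])
cv2.imwrite("pics/w_keyc.png",v["im"][max(0,int(u[1])-150):int(u[1])+200,int(u[0])-200:int(u[0])+200])
print(robot.read_time(),robot.read_tool_pos())
```

```text
[315.26 228.46]
[315.05 238.92] (56.08920669555664, 78.30176544189453) 0.878419353216529
7.4833 [399.98 276.03 224.99]
```

View pics/w_keyc.png

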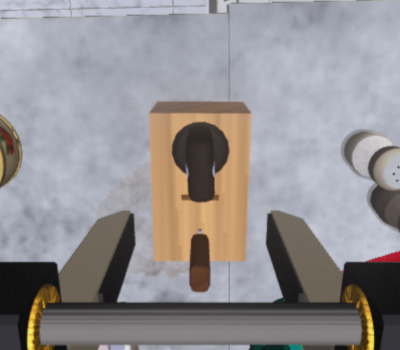

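The collar centre is at crop (201,150), within 1 px of the prediction, and the key is square to the jaws. I'll grasp it and lift.

Run:
```python
from h import *
np.set_printoptions(precision=2,suppress=True)
robot.move_linear([400,276,96],rate=120)
robot.command_gripper(10,grip_force=50)
print(robot.read_width(),robot.read_grasp_force(),robot.read_force())
print(robot.move_linear([400,276,190],rate=120))
print(robot.read_width(),robot.read_grasp_force(),robot.read_force(),robot.read_time())
# to above left screw, slot angle .415 (slightly clockwise is fine)
a=.415;x=-(np.cos(a)*up-np.sin(a)*hy);o=rv(frame(-n,x))
P=L+n*(85+35);print(P)
robot.move_ptp(P+n*40,o)
for nm in ("side",):
    c=cam(nm);cv2.imwrite("pics/s1.png",cv2.resize(c["im"][90:290,200:460],None,fx=2.5,fy=2.5))
print(robot.read_time(),robot.read_q())
```

```text
17.49521468192782 49.68390762805939 [-0.22  0.19  0.61]
False
17.640759927514182 49.68237340450287 [-0.63 -0.37 -2.03] 10.3833
[576.41 136.33 169.06]
11.2917 [-0.44  0.39  0.16  2.06  0.07  0.27  0.91]
```

View pics/s1.png

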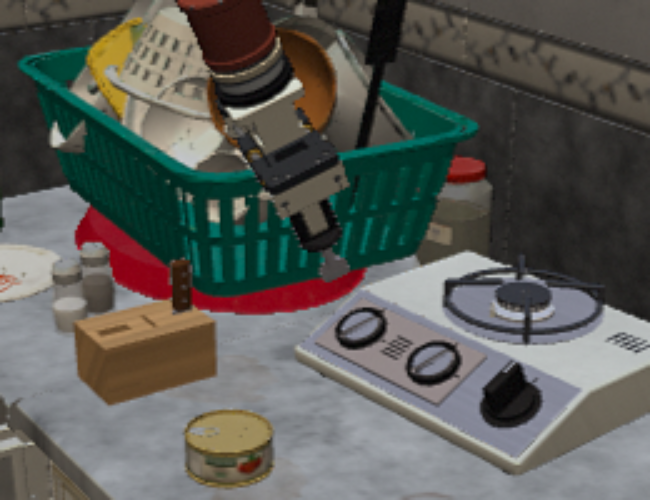

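The key is held with its blade free, over the left screw. Insert with a force stop: full depth should be near d = 76 mm.

```bash
cat >> h.py <<'E'
def pose(P,d,a): return P+n*d,rv(frame(-n,-(np.cos(a)*up-np.sin(a)*hy)))
def st(P,t=""):
    p=np.array(robot.read_tool_pos())-P;M=R.from_rotvec(robot.read_orientation()).as_matrix()
    f=np.array(robot.read_force());m=np.array(robot.read_wrist_torque())
    print(t,"d%.1f up%.1f left%.1f a%.3f"%(p@n,p@up,p@hy,np.arctan2(M[:,0]@hy,-M[:,0]@up)),"F n/up/left",[round(float(f@k),1) for k in(n,up,hy)],"Mn %.3f"%(m@n),"w %.1f t %.2f"%(robot.read_width(),robot.read_time()))
E
python3 - <<'E'
from h import *
robot.move_linear(*pose(L,100,.415),rate=120);st(L,"pre")
r=robot.move_linear(*pose(L,74,.415),rate=25,stop_force=8);print(r);robot.hold(.1);st(L,"ins")
E
```

```text
pre d100.0 up0.0 left0.4 a0.414 F n/up/left [-1.2, -0.1, 0.4] Mn -0.004 w 17.6 t 11.94
True
ins d80.3 up-0.3 left-0.0 a0.415 F n/up/left [5.2, 1.3, 0.1] Mn -0.003 w 17.6 t 12.81
```

Run:
```python
from h import *
v=cam("wrist");u=proj(v,L)[0];print(u);np.savez("wi.npz",**v)
x,y=int(u[0]),int(u[1]);cv2.imwrite("pics/ins.png",cv2.resize(v["im"][max(0,y-100):y+90,x-110:x+110],None,fx=3,fy=3,interpolation=cv2.INTER_CUBIC))
```

```text
[315.6922016  259.19807082]
```

View pics/ins.png

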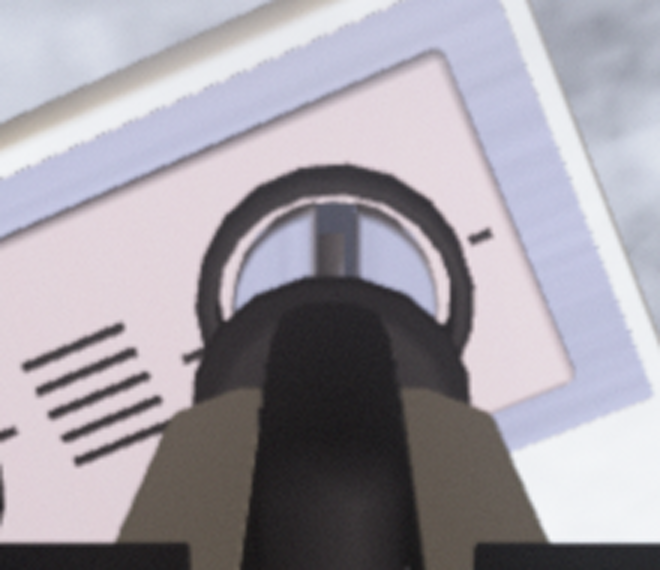

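The picture shows the blade aligned and in the slot mouth (blade x≈318–345, slot 315–360 of the crop), about 1.4 mm towards the left wall. I'll shift it along tool +y and press further.

Run:
```python
from h import *
p,o=pose(L,81.5,.415);ty=R.from_rotvec(o).as_matrix()[:,1];print("shift up/left",1.4*ty@up,1.4*ty@hy)
robot.move_linear(p+1.4*ty,o,rate=25);st(L,"shift")
p,o=pose(L,71,.415)
r=robot.move_linear(p+1.4*ty,o,rate=20,stop_force=12);print(r);robot.hold(.1);st(L,"ins")
```

```text
shift up/left 0.5644659025398774 1.281162848692484
shift d81.1 up-0.1 left1.4 a0.415 F n/up/left [-1.0, -0.8, 0.1] Mn 0.026 w 17.6 t 13.13
True
ins d80.3 up-0.0 left1.3 a0.415 F n/up/left [5.2, 0.3, -0.2] Mn -0.036 w 17.7 t 13.48
```

Same depth again, so it is bottomed. The mouth is then about 4 mm higher than estimated, which fits z≈64.8 at mid-fascia. Now turning.

Run:
```python
from h import *
P=L+.5*up*1.0+1.3*hy
for a in (.55,.75,.95,1.15,1.35,1.5,1.6,1.66):
    t=robot.read_time();robot.move_linear(*pose(P,80.3,a),rate=25);st(P,"%.2f"%a)
    m=np.array(robot.read_wrist_torque())@n
    if abs(m)>.6: print("stop");break
```

```text
0.55 d80.3 up-0.6 left-0.4 a0.548 F n/up/left [4.4, -1.0, -0.4] Mn 0.031 w 18.1 t 13.77
0.75 d80.3 up-0.5 left-0.2 a0.746 F n/up/left [6.0, -1.5, -1.2] Mn 0.019 w 17.6 t 14.12
0.95 d80.3 up-0.4 left-0.0 a0.946 F n/up/left [6.1, -1.9, -0.9] Mn 0.080 w 17.9 t 14.47
1.15 d80.3 up-0.2 left0.1 a1.147 F n/up/left [6.0, -1.6, -1.2] Mn 0.023 w 17.5 t 14.82
1.35 d80.4 up0.0 left0.2 a1.348 F n/up/left [7.1, -1.2, -0.2] Mn 0.016 w 18.0 t 15.17
1.50 d80.4 up0.2 left0.3 a1.499 F n/up/left [6.6, -1.0, 0.1] Mn 0.056 w 17.9 t 15.47
1.60 d80.3 up0.3 left0.2 a1.599 F n/up/left [6.5, -1.0, 0.9] Mn 0.001 w 18.1 t 15.72
1.66 d80.4 up0.4 left0.3 a1.659 F n/up/left [6.9, -0.9, -0.1] Mn 0.077 w 17.7 t 15.97
```

Run:
```python
from h import *
P=L+.5*up*1.0+1.3*hy
for a in (1.72,1.78,1.84,1.9):
    robot.move_linear(*pose(P,80.3,a),rate=25)
    ms=[]
    for _ in range(4): robot.hold(.03);ms.append(np.array(robot.read_wrist_torque())@n)
    st(P,"%.2f m=%.3f"%(a,np.mean(ms)))
    if abs(np.mean(ms))>.35: print("stop");break
```

```text
1.72 m=0.149 d80.4 up0.4 left0.2 a1.719 F n/up/left [6.8, -1.5, 0.3] Mn 0.173 w 17.4 t 16.35
1.78 m=0.669 d80.4 up0.4 left0.3 a1.776 F n/up/left [6.0, -0.0, 0.4] Mn 0.663 w 18.0 t 16.73
stop
```

Torque jumps at 1.72 to 1.78, which is the stop at 1.57 plus the play. Ease back, withdraw, check the slot angle by camera, then go to the right screw.

Run:
```python
from h import *
c=.5*up+1.3*hy;P=L+c
robot.move_linear(*pose(P,80.5,1.62),rate=25);st(P,"ease")
robot.move_linear(*pose(P,125,1.62),rate=100);st(P,"out")
P=Rr+c
robot.move_linear(*pose(P,125,.31),rate=120)
v=cam("wrist");np.savez("wr.npz",**v);print(proj(v,[L+4*n,Rr+4*n]));print(slot_angle(v,L+4*n))
cv2.imwrite("pics/wr.png",v["im"])
robot.move_linear(*pose(P,90,.31),rate=100);st(P,"pre")
r=robot.move_linear(*pose(P,74,.31),rate=20,stop_force=10);print(r);robot.hold(.1);st(P,"ins")
```

```text
ease d80.4 up0.3 left0.0 a1.623 F n/up/left [3.1, 0.7, 0.6] Mn -0.025 w 17.6 t 17.04
out d124.7 up-0.3 left0.2 a1.620 F n/up/left [-0.7, -0.1, 0.4] Mn 0.024 w 17.6 t 17.63
[[465.66927438 193.35053286]
 [312.79675986 240.33996349]]
(np.float64(-1.562412309370812), array([0.56818464, 0.50011326]), array([ 2.73025148, 10.48486511]), np.float64(0.29970942299709424), 150.0)
pre d89.7 up-0.2 left0.3 a0.310 F n/up/left [-1.0, 0.6, -0.3] Mn 0.007 w 17.5 t 19.64
True
ins d80.4 up0.2 left-0.0 a0.310 F n/up/left [5.1, 0.6, -0.1] Mn -0.021 w 17.9 t 20.29
```

Left slot measures 1.58, so it is home. The right key has bottomed at the same depth. Turn it.

Run:
```python
from h import *
P=Rr+.5*up+1.3*hy
for a in (.7,1.1,1.5,1.65,1.72,1.78,1.84,1.9):
    robot.move_linear(*pose(P,80.3,a),rate=25)
    ms=[]
    for _ in range(3): robot.hold(.03);ms.append(np.array(robot.read_wrist_torque())@n)
    st(P,"%.2f m=%.3f"%(a,np.mean(ms)))
    if abs(np.mean(ms))>.4: print("stop");break
robot.move_linear(*pose(P,80.5,1.62),rate=25)
robot.move_linear(*pose(P,125,1.62),rate=100);st(P,"out")
q=pose(P,125,1.0);robot.move_linear(q[0]-60*hy,q[1],rate=100)
v=cam("wrist");np.savez("wr2.npz",**v);print(proj(v,[L+4*n,Rr+4*n]));print(slot_angle(v,L+4*n)[:3],slot_angle(v,Rr+4*n)[:3])
cv2.imwrite("pics/wr2.png",v["im"]);print(robot.read_time())
```

```text
0.70 m=0.047 d80.3 up-0.3 left-0.5 a0.699 F n/up/left [4.2, -0.5, -0.7] Mn 0.074 w 17.8 t 20.93
1.10 m=0.085 d80.3 up-0.0 left-0.3 a1.099 F n/up/left [5.0, -1.3, -2.3] Mn 0.119 w 17.7 t 21.58
1.50 m=0.056 d80.3 up0.2 left-0.2 a1.499 F n/up/left [4.7, -0.3, -2.0] Mn 0.033 w 18.2 t 22.23
1.65 m=0.038 d80.4 up0.3 left-0.2 a1.648 F n/up/left [4.9, -0.3, -1.9] Mn 0.057 w 17.7 t 22.63
1.72 m=0.125 d80.3 up0.4 left-0.2 a1.718 F n/up/left [3.8, -0.6, -2.5] Mn 0.109 w 17.8 t 22.98
1.78 m=0.722 d80.4 up0.4 left-0.2 a1.777 F n/up/left [5.4, -0.1, -2.2] Mn 0.700 w 17.6 t 23.33
stop
out d124.8 up-0.6 left0.7 a1.620 F n/up/left [-1.5, -0.4, 0.1] Mn 0.007 w 17.8 t 24.23
[[465.00076967  16.19253255]
 [362.00399993 170.33413914]]
(np.float64(-1.536577734245221), array([0.87652902, 3.56468036]), array([2.65271991, 8.72470167])) (np.float64(1.5703209809890195), array([ 0.70850307, -0.31207085]), array([ 2.73270154, 10.89810062]))
25.05
```

Both screws are home (1.58 and 1.57). Return the key to its pocket.

Run:
```python
from h import *
np.set_printoptions(precision=2,suppress=True)
bx=np.array([np.cos(-.0225),np.sin(-.0225),0]);o=rv(frame([0,0,-1],-bx))
p=np.array(robot.read_tool_pos());robot.move_linear(p+n*50,rate=150)
robot.move_ptp([400,276,235],o);robot.move_linear([400,276,158],rate=150)
print(robot.read_force(),robot.read_time())
r=robot.move_linear([400,276,94],rate=50,stop_force=6);robot.hold(.1)
print(r,robot.read_tool_pos(),robot.read_force(),robot.read_time())
```

```text
[ 1.08 -0.48 -1.4 ] 27.525
True [399.78 275.87  95.97] [-0.15 -0.82  5.06] 28.7833
```

Seated at the original height. Release, check the view, and check IK for the knob.

Run:
```python
from h import *
np.set_printoptions(precision=2,suppress=True)
robot.command_gripper(60);robot.move_linear([400,276,225],rate=150)
v=cam("wrist");u=proj(v,[400,276,73])[0];x,y=map(int,u);cv2.imwrite("pics/k2.png",np.hstack([v["im"][y-150:y+200,x-180:x+180],np.load("wk.npz")["im"][y-150:y+200,x-180:x+180]]))
P=Rr+.5*up+1.3*hy-105*hy
for a in (0,-.5,-1.15): print(a,[robot.solve_ik(*pose(P,d,a)) is not None and np.array(robot.solve_ik(*pose(P,d,a))) for d in (20.5,90)])
print(robot.read_time())
```

```text
0 [array([ 0.23,  0.69, -0.17,  1.97,  0.08,  0.07,  1.74]), array([ 0.25,  0.55, -0.17,  2.  , -0.07,  0.18,  1.88])]
-0.5 [array([ 0.24,  0.69, -0.18,  1.97,  0.19,  0.07,  2.12]), array([ 0.28,  0.55, -0.21,  2.  ,  0.06,  0.18,  2.25])]
-1.15 [array([ 0.27,  0.69, -0.23,  1.97,  0.56,  0.09,  2.41]), array([ 0.37,  0.57, -0.34,  2.  ,  0.45,  0.2 ,  2.53])]
30.7
```

View pics/k2.png

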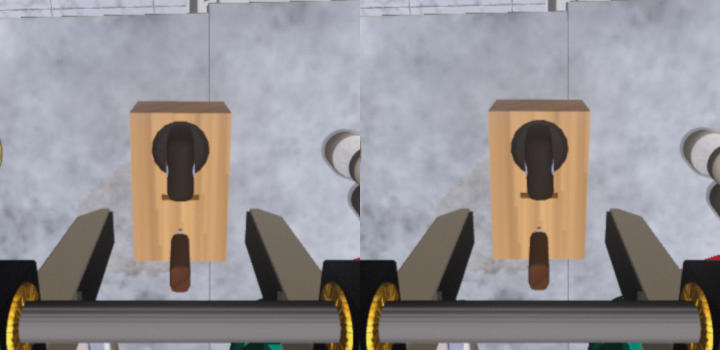

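The key stands exactly as at the start (left half now, right half before). Now the knob: a gentle closing first to centre it.

Run:
```python
from h import *
P=Rr+.5*up+1.3*hy-105*hy
robot.move_ptp(*pose(P,110,0));robot.command_gripper(50);st(P,"above")
r=robot.move_linear(*pose(P,20.5,0),rate=80,stop_force=8);st(P,"down %s"%r)
robot.command_gripper(8,grip_force=5);robot.hold(.1);st(P,"grip");print(robot.read_grasp_force())
```

```text
above d110.0 up0.1 left0.4 a-0.001 F n/up/left [-0.0, 0.1, -0.0] Mn -0.035 w 49.9 t 32.66
down False d21.0 up0.4 left-0.1 a-0.000 F n/up/left [0.2, -0.0, 0.1] Mn 0.001 w 49.8 t 33.92
grip d20.6 up0.0 left-1.1 a0.001 F n/up/left [-0.0, 0.1, -1.8] Mn -0.004 w 14.0 t 34.68
4.999844692647457
```

The bar is gripped (14.0 mm) and its centre is about 1.3 mm to the right. Adjust, grip firmly, twist to the stop, then release.

Run:
```python
from h import *
P=Rr+.5*up-105*hy
robot.move_linear(*pose(P,20.5,0),rate=20);st(P,"adj")
robot.command_gripper(8,grip_force=50);robot.hold(.1);st(P,"grip")
for a in (-.3,-.6,-.9,-1.0,-1.05,-1.1,-1.15,-1.2):
    robot.move_linear(*pose(P,20.5,a),rate=25)
    ms=[]
    for _ in range(3): robot.hold(.03);ms.append(np.array(robot.read_wrist_torque())@n)
    st(P,"%.2f m=%.3f"%(a,np.mean(ms)))
    if abs(np.mean(ms))>.45: print("stop");break
robot.hold(.2)
```

```text
adj d20.6 up0.0 left0.1 a0.000 F n/up/left [1.8, -0.5, -1.5] Mn -0.024 w 13.9 t 34.93
grip d20.6 up0.1 left0.2 a-0.000 F n/up/left [3.0, -0.2, -0.6] Mn -0.065 w 13.4 t 35.25
-0.30 m=-0.111 d20.6 up0.0 left0.1 a-0.298 F n/up/left [3.2, 0.1, -0.5] Mn -0.144 w 13.3 t 35.80
-0.60 m=-0.154 d20.6 up0.1 left0.0 a-0.598 F n/up/left [4.3, -0.3, -1.4] Mn -0.163 w 13.4 t 36.35
-0.90 m=-0.180 d20.6 up0.1 left-0.0 a-0.898 F n/up/left [5.1, 0.3, 0.6] Mn -0.155 w 13.9 t 36.90
-1.00 m=-0.200 d20.6 up0.1 left0.0 a-0.997 F n/up/left [5.7, 0.7, -0.7] Mn -0.178 w 13.6 t 37.25
-1.05 m=-0.207 d20.6 up0.1 left-0.0 a-1.049 F n/up/left [5.7, -0.8, -0.9] Mn -0.222 w 13.7 t 37.60
-1.10 m=-0.946 d20.6 up0.1 left-0.0 a-1.095 F n/up/left [5.1, -0.6, 0.3] Mn -0.931 w 13.8 t 37.95
stop
```

The stop is reached (torque jumps past −1.05). Release wide, back out and verify.

Run:
```python
from h import *
P=Rr+.5*up-105*hy
robot.command_gripper(93);robot.hold(.4);st(P,"open")
r=robot.move_linear(*pose(P,110,-1.1),rate=120,stop_force=10);st(P,"out %s"%r)
robot.move_ptp(*pose(Rr,190,0))
v=cam("wrist");print(slot_angle(v,L+4*n)[:3],slot_angle(v,Rr+4*n)[:3])
t=cam("top")
a=cv2.resize(v["im"][130:330,60:560],(800,320));b=cv2.resize(t["im"][150:300,190:490],(520,260))
o=np.zeros((590,800,3),np.uint8);o[:320]=a;o[325:585,:520]=b;cv2.imwrite("pics/end.png",o)
print(robot.read_time())
```

```text
open d20.5 up-0.0 left-0.0 a-1.100 F n/up/left [0.3, -0.7, 0.8] Mn -0.004 w 92.9 t 39.86
out False d109.6 up-0.4 left-0.0 a-1.100 F n/up/left [-0.8, 0.4, 0.4] Mn -0.065 w 93.0 t 40.75
(np.float64(-1.564258980236394), array([0.48766425, 0.83085985]), array([ 2.68895892, 10.44780286])) (np.float64(1.5686575565789325), array([ 0.43805525, -0.00383014]), array([ 2.79296209, 10.88121858]))
41.7
```

View pics/end.png

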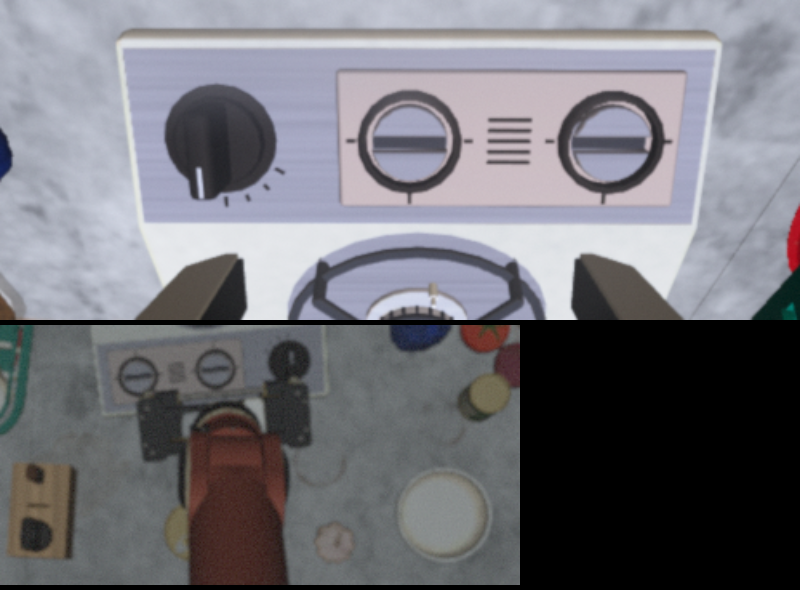

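Both slots are level (screws at (410,143) and (610,143)), and the knob is back at rest with its pointer up-slope at (200,182). The key stands in the block, and the bowl is where it was. The arm hides most of the tin, but the part showing is in its old place. I'm handing in.

Run:
```python
from station import robot
print(robot.finish_job(),robot.read_time())
```

```text
the job is handed in; nothing more can be done
the job is handed in; nothing more can be done
```

I turned both cover screws fully home with the key, stood the key back in its pocket, then twisted the igniter knob to its stop and let it spring back; I never touched the bowl or tin, and the job was handed in at about 42 s.

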